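Find the rattling spares case and present it to the scanner

ROBOT

A 7-joint arm with a two-finger parallel gripper is mounted at the origin on the work surface. World frame = base frame: x ahead of the robot, y to its left, z up, the work surface at z = 0. Lengths are in m, angles in rad, forces in N, time in s.
With the tool pointing down it reaches from about 0.4 to 0.85 m from the base axis. Payload 10.4 kg.
Tool frame: the origin (TCP) lies on the mounting face of the last link; the fingertips stand 173 mm ahead of it and the grasp point (between the pads) lies 155 mm ahead of it (manip.tip_extent is the distance from the TCP to the fingertips, in m); z points along the fingers, y is the line along which they close (so a half turn about z gives the same grasp; the last joint's range is limited). The gripper opens to 85 mm and grips with 20 to 120 N. Pads are 22 mm wide; open, the fingers measure 114 mm over their backs; the gripper's body (76 mm by 85 mm) begins 54 mm behind the grasp point. The pads swing forward as they close: fully open they stand 13 mm farther back than shut.
Start: joints at [1.12, 0.332, -0.065, 1.46, 0.022, 1.35, -0.088], TCP at [0.259, -0.569, 0.405] pointing down, gripper open.
Joint ranges: [-2.6, 2.6], [-0.5, 2.12], [-1.47, 1.34], [0.16, 2.42], [-1.27, 4.41], [0.06, 2.06], [-2.6, 2.6]. Speed limits (rad/s): [2.22, 2.22, 2.79, 2.79, 3.14, 3.14, 3.14].

INTERFACE

Orientations are given as a unit quaternion [x, y, z, w].
In Python, from workcell import manip gives the robot as it stands.
- The arm moves only by the tool move_arm, never from a script. Its argument "plan" is one flat list of numbers, 7 for each row, row after row: the turn, a rotation vector about the tool's x, y, z in rad, then the shift along the tool's x, y, z in m, then the finger opening in m, from 0 to 0.0854. In form: [ax, ay, az, dx, dy, dz, gripper, ax, ay, az, dx, dy, dz, gripper, ...]. A call has 1 to 12 rows; each row is the pose to reach, as a shift and turn from the pose commanded when the call began, along the tool's axes at that moment; what a row does not reach only later rows make up. A row lasts 1/8 s, in which the tool goes at most 62.5 mm and 10.7 degrees, less where a joint would pass 70% of its speed; a pose out of reach is approached as far as the arm can. A call with a gripper value outside its range is refused whole. The fingers move at their own pace and stop on an object; "squeeze" is the grip in N (left out, the last holds). Time passes only in rows, so rows that repeat a pose let the fingers close. It gives the time, the measured TCP pose, the force, the opening and the grip force at its end, in the units of the state.
- manip.get_obs(): the state, without advancing time (a new reading comes with each control period).
- manip.camera(name): name is "side" or "top" or "wrist"; returns a dict with "color" (384x512x3 uint8, red, green, blue), "fx", "fy", "cx", "cy" (pixels), "cam_to_world" (4x4, takes a point from camera to world coordinates); the wrist camera has in their place "mount" (4x4, takes a point from camera to tool coordinates, whose origin is the TCP and whose axes are the flange's). Camera axes: x right, y down, z forward; pixel columns grow to the right and rows downward; lengths in m; the calibration is good to about 2 mm. A picture is of the moment at which its call begins: read the wrist's pose just before it. There is no depth.
- manip.hand_in(): hands the job in; it is judged then, once.
Trained networks look in a picture, given as the dict that the camera call returned (one of the last four; its "shot" number tells which), for a name from the list of things; names that differ only in an ending like _2 or _b are one class to them, and where a whole thing is asked for, a point or a joint stands for the part that bears it (a point fixed in the world has none). Each returns a list of dicts, best first, with "conf" (0 to 1); they miss things now and then, are a little off and sometimes report something else, mostly with a low value. They report only what shows in the picture. A call takes as long as a camera call. They do not tell look-alikes from the thing itself.
- manip.look_for(picture, label): "position" ([x, y, z] in m, in the coordinates of the camera as it stood for that picture, good to about 4 mm: the middle of the surface that is visible of it).
- manip.silhouettes(picture, label): "pixels" (384x512 bool, what is visible of it).
- manip.tip_of(picture, label): "position" ([x, y, z] in m, in the coordinates of the camera as it stood for that picture, good to about 4 mm: a listed point, or the origin of a listed thing).
The state is a dict: "clock": time; "joint_pos": joint angles; "joint_velocities": joint speeds; "tau": joint torques, N m; "position": TCP position; "ee_rot": TCP orientation; "ft_force": force on the tool from outside, world axes, zero at the start; "torque": the same for the moment, N m; "grip_width": opening from 0.0 (shut) to 1.0 (fully open); "grasp_force": force on a finger pad.
Only numpy, scipy, OpenCV 4.12 (cv2) and the standard library are available. Lean on these libraries where they do the work, as an engineer would, in place of code of your own. Each camera call takes 0.05 s, during which the arm holds its last target. There are 200 camera calls.

TASK

Each of the three sealed cases in the tray holds a grinding ball packed in foam, and in one of them the ball has come loose: going from left to right as the robot sees them, pick up each case in turn, shake it briskly to and fro, and set it down upright in the tray again without dropping it. Then present the case that rattles forward to the barcode scanner (straight from the hand if it is the last one): upright, clear of the scanner, its label squarely facing the middle of the window from 5 to 10 cm away, and finish while still holding it there. Leave the other two cases standing in the tray and everything else where it is.

Things in the scene. Friction and masses are not known exactly. Their poses are not given: they have to be found in the camera images.
- case_left: the left of three identical sealed opaque cases in the tray (left as the robot sees them, +y is left): grey plastic box with orange lid, 104 mm long (x), 60 mm wide, 46 mm high, 330 to 410 g. Origin: centre of its underside; z up; x towards its end with the barcode label, which looks away from the robot. Side faces (+y, -y) plain and flat, for gripping. Contents: see tray
- case_left_label (a point): centre of the barcode label on the +x end of the left case, 52 mm ahead of the case's origin and 14.5 mm above its underside
- case_middle: the middle of three identical sealed opaque cases in the tray (middle as the robot sees them, +y is left): grey plastic box with orange lid, 104 mm long (x), 60 mm wide, 46 mm high, 330 to 410 g. Origin: centre of its underside; z up; x towards its end with the barcode label, which looks away from the robot. Side faces (+y, -y) plain and flat, for gripping. Contents: see tray
- case_middle_label (a point): centre of the barcode label on the +x end of the middle case, 52 mm ahead of the case's origin and 14.5 mm above its underside
- case_right: the right of three identical sealed opaque cases in the tray (right as the robot sees them, +y is left): grey plastic box with orange lid, 104 mm long (x), 60 mm wide, 46 mm high, 330 to 410 g. Origin: centre of its underside; z up; x towards its end with the barcode label, which looks away from the robot. Side faces (+y, -y) plain and flat, for gripping. Contents: see tray
- case_right_label (a point): centre of the barcode label on the +x end of the right case, 52 mm ahead of the case's origin and 14.5 mm above its underside
- tray: fixed shallow aluminium tray, 240 mm (x) x 440 mm (y), rim 16 mm high, 3 mm walls; its floor is 3 mm above the bench. Origin: centre of its underside. Cases in a row along its y, parallel to its x, 30 mm beyond its centre line, 130 mm apart. In each case: a 30 mm, 210 g ball, wedged in foam, or (one case, any) free to run 66 mm along x: it knocks on the end walls and can stay at the end it ran to
- scanner: fixed grey and black barcode scanner on a round black foot (104 mm across, its centre 45 mm behind the window), standing beyond the tray. Head 76 mm wide, 62 mm deep, from 72 to 158 mm above the bench. Origin: on the bench right below the window; its window looks along -x of this frame, roughly towards the robot
- scanner_window (a point): centre of the scanner's dark red window, 112 mm above the bench; axes as the scanner's: the window looks along -x, y is along its width
- media_bottle: bystander: glass bottle with orange cap, 70 mm wide, 135 mm high; origin at the centre of its underside
- beaker: bystander: clear plastic beaker, 68 mm wide, 85 mm high; origin at the centre of its underside
- screwdriver: bystander: blue-handled screwdriver, 170 mm long, about 25 mm high, lying in the tray along its edge nearest the robot; x runs along it to the tip
- flow_cell: bystander: clear flow cell plate, 60 x 70 mm, 22 mm high with its screws, lying on the bench; origin at the centre of its underside
- vial: bystander: amber vial with white cap, 28 mm wide, 52 mm high; origin at the centre of its underside
- marker: bystander: white and blue marker pen lying on the bench, 135 mm long, 18 mm high; origin below its middle
- petri_dish: bystander: clear petri dish, 94 mm wide, 15 mm high; origin at the centre of its underside
Mind the look-alikes: they are no part of the job. What is shaped like the case_left but purple is not meant.

How it is judged:
By the outcome, as a careful person would: the job done as asked, in the order asked, and still so for the second after the job is handed in, while the arm keeps its last pose, push and grip.
It also fails if it takes over 72 s, if anything falls off the work surface, if the arm or the gripper's body presses on something with over 40 N, if the wrist force passes 120 N, or if a joint passes its speed limit or range.

## Working session

There is one attempt and no reset: what is moved stays moved. The work goes in short steps, Python scripts to look and compute and a tool call to move; the robot and the scene stay as the last step left them, time stands still between calls to the robot, and variables do not carry over. Pictures are saved under pics/ and viewed, at most 10 in all, crops included, and the job is handed in when it is done.

Besides the shell and the picture viewer there is one more tool, called in YAML: its name, and indented under it one key for each argument. move_arm: Moves the arm, as the interface text tells. Its arguments: {"type":"object","properties":{"plan":{"type":"array","items":{"type":"number"}},"squeeze":{"type":"number"}},"required":["plan"]}

```bash
mkdir -p pics; cat > h.py <<'E'
import numpy as np, cv2, time
from scipy.spatial.transform import Rotation as R
from workcell import manip
def T(o):
    M=np.eye(4);M[:3,:3]=R.from_quat(o["ee_rot"]).as_matrix();M[:3,3]=o["position"];return M
def shot(n):
    o=manip.get_obs();p=manip.camera(n)
    C=T(o)@np.array(p["mount"]) if n=="wrist" else np.array(p["cam_to_world"])
    return p,C
def find(p,C,l,f="tip_of",n=3):
    return [(np.round((C@np.append(d["position"],1))[:3],3).tolist(),round(d["conf"],2),np.round([p["fx"]*d["position"][0]/d["position"][2]+p["cx"],p["fy"]*d["position"][1]/d["position"][2]+p["cy"]]).astype(int).tolist()) for d in getattr(manip,f)(p,l)[:n]]
E
python3 - <<'E'
from h import *
o=manip.get_obs();print({k:np.round(v,3).tolist() for k,v in o.items()})
ims=[]
for n in("top","side"):
    p,C=shot(n);ims.append(p["color"])
    print(n,np.round(C,3).tolist())
    for l in("case_left","case_middle","case_right","tray","scanner","scanner_window","media_bottle","beaker"):print(l,find(p,C,l,n=4))
for n,i in zip(("top","side"),ims): cv2.imwrite(f"pics/{n}.png",cv2.resize(i[:,:,::-1],(768,576)))
print(manip.tip_extent)
E
```

```text
{'clock': 0.0, 'joint_pos': [1.12, 0.333, -0.065, 1.461, 0.022, 1.35, -0.088], 'joint_velocities': [-0.001, -0.0, -0.001, -0.0, -0.001, 0.0, -0.002], 'tau': [-0.001, -62.546, 0.049, -39.161, 0.016, 0.01, -0.0], 'position': [0.259, -0.569, 0.404], 'ee_rot': [0.977, 0.212, -0.0, -0.001], 'ft_force': [-0.195, -1.056, -0.108], 'torque': [0.058, -0.038, 0.014], 'grasp_force': 0.0, 'grip_width': 0.997}
top [[-0.006, -0.998, 0.066, 0.42], [-1.0, 0.005, -0.024, 0.025], [0.024, -0.066, -0.998, 1.44], [0.0, 0.0, 0.0, 1.0]]
case_left [([0.515, 0.122, 0.001], 0.88, [218, 193]), ([0.222, 0.303, -0.0], 0.69, [166, 277]), ([0.566, 0.124, 0.016], 0.18, [217, 179])]
case_middle [([0.495, -0.004, 0.003], 0.91, [253, 199])]
case_right [([0.495, -0.127, 0.001], 0.63, [288, 199]), ([0.564, 0.123, 0.016], 0.23, [217, 179])]
tray [([0.468, 0.003, -0.002], 0.93, [251, 207])]
scanner [([0.777, 0.033, -0.001], 0.6, [243, 121]), ([0.495, -0.004, 0.002], 0.6, [253, 199])]
scanner_window [([0.782, 0.038, 0.109], 0.62, [241, 111])]
media_bottle [([0.725, 0.356, 0.003], 0.77, [152, 135]), ([0.701, 0.226, 0.0], 0.3
[... 197 characters left out ...]
 -0.618, 0.833], [0.0, 0.0, 0.0, 1.0]]
case_left [([0.516, 0.124, 0.002], 0.88, [233, 238]), ([0.219, 0.309, -0.002], 0.58, [310, 342])]
case_middle [([0.496, -0.007, -0.004], 0.69, [263, 213])]
case_right [([0.496, -0.124, 0.001], 0.87, [281, 189]), ([0.517, 0.125, 0.0], 0.57, [233, 239])]
tray [([0.467, 0.003, -0.004], 0.9, [270, 219])]
scanner [([0.779, 0.035, -0.003], 0.56, [173, 191])]
scanner_window [([0.781, 0.037, 0.105], 0.61, [167, 162]), ([0.498, -0.006, -0.005], 0.58, [262, 214]), ([0.679, -0.331, -0.003], 0.42, [260, 142])]
media_bottle [([0.729, 0.358, -0.008], 0.76, [110, 270]), ([0.57, 0.127, 0.016], 0.6, [215, 228])]
beaker [([0.68, -0.327, -0.003], 0.95, [259, 143])]
0.1734
```

View pics/top.png

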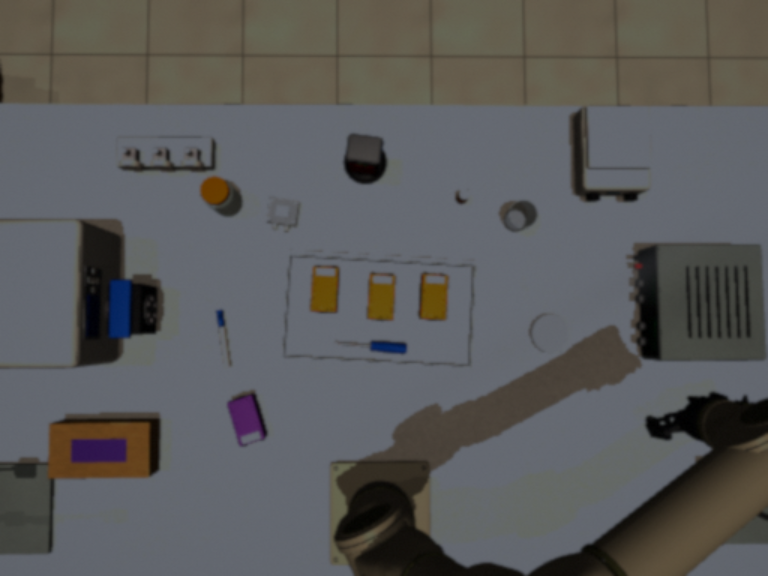

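View pics/side.png

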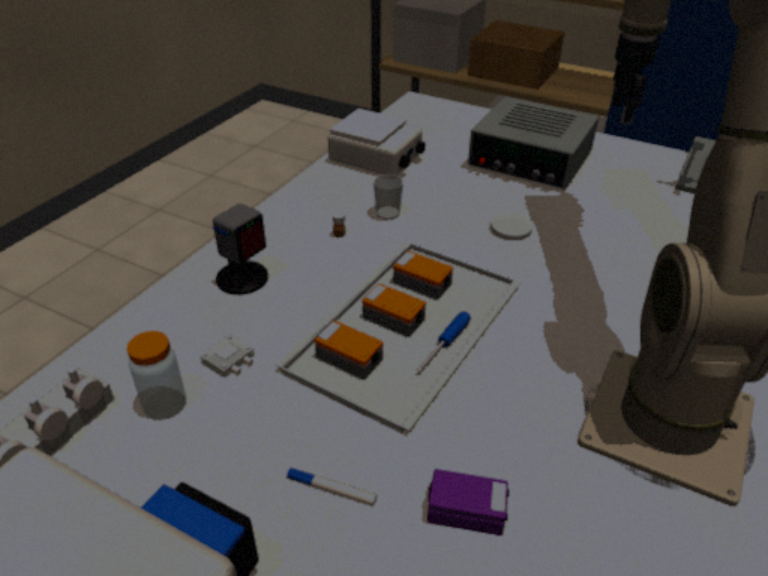

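The top image shows the three orange cases in the tray at about (325,288), (381,296) and (433,296). The purple look-alike is on the bench at (247,419), outside the tray, so it isn't meant. The scanner is at (365,155). I'll measure yaws and work out the first move.

```bash
cat >> h.py <<'E'
def delta(pos,yaw,o=None):
    "tool-frame (rotvec, shift) to TCP pos, tool down with tool x at yaw"
    M=T(o or manip.get_obs()); G=R.from_euler("z",yaw)*R.from_euler("x",np.pi)
    return np.round((R.from_matrix(M[:3,:3]).inv()*G).as_rotvec(),3).tolist(), np.round(M[:3,:3].T@(np.array(pos)-M[:3,3]),4).tolist()
def yawof(p,C,l,z):
    "long-axis yaw and centre of the silhouettes, projected on height z"
    out=[]
    for d in manip.silhouettes(p,l)[:2]:
        c=max(cv2.findContours(d["pixels"].astype(np.uint8),0,2)[0],key=cv2.contourArea).reshape(-1,2)
        r=np.stack([(c[:,0]-p["cx"])/p["fx"],(c[:,1]-p["cy"])/p["fy"],np.ones(len(c))])
        r=C[:3,:3]@r; w=(C[:3,3:]+r*(z-C[2,3])/r[2])[:2].T
        (x,y),s,_=q=cv2.minAreaRect(w.astype(np.float32)*1000); b=cv2.boxPoints(q); e=[b[1]-b[0],b[2]-b[1]]; e=max(e,key=np.linalg.norm)
        a=np.degrees(np.arctan2(e[1],e[0])); a=(a+90)%180-90
        out.append((round(d["conf"],2),np.round([x,y,*s,a],1).tolist()))
    return out
E
python3 - <<'E'
from h import *
p,C=shot("top")
for l in("case_left","case_middle","case_right"):print(l,yawof(p,C,l,.049))
print("tray",yawof(p,C,"tray",.016))
print("scanner",yawof(p,C,"scanner",.158))
print(delta([.49,.124,.40],0.0))
E
```

```text
case_left [(0.62, [221.7, 299.2, 108.7, 71.8, 17.3])]
case_middle [(0.78, [497.2, -2.4, 62.1, 107.0, -0.4])]
case_right [(0.74, [496.5, -123.3, 62.3, 107.2, -0.8])]
tray [(0.81, [466.5, 0.1, 439.3, 263.7, 86.5])]
scanner [(0.58, [785.7, 28.5, 94.7, 106.1, -8.2])]
([0.0, -0.0, 0.428], [0.4973, -0.5346, 0.0047])
```

move_arm:
  plan: [0,0,0.428,0.497,-0.535,0.005,0.0854,0,0,0.428,0.497,-0.535,0.005,0.0854,0,0,0.428,0.497,-0.535,0.005,0.0854,0,0,0.428,0.497,-0.535,0.005,0.0854,0,0,0.428,0.497,-0.535,0.005,0.0854,0,0,0.428,0.497,-0.535,0.005,0.0854,0,0,0.428,0.497,-0.535,0.005,0.0854,0,0,0.428,0.497,-0.535,0.005,0.0854,0,0,0.428,0.497,-0.535,0.005,0.0854,0,0,0.428,0.497,-0.535,0.005,0.0854,0,0,0.428,0.497,-0.535,0.005,0.0854,0,0,0.428,0.497,-0.535,0.005,0.0854]

```text
clock: 2.7
position: [0.4897, 0.1271, 0.4001]
ee_rot: [1.0, 0.001, 0.0, -0.0]
ft_force: [0.1, -1.6, 0.4]
grip_width: 0.996
grasp_force: 0.0
```

```bash
python3 - <<'E'
from h import *
p,C=shot("wrist")
o=manip.get_obs();print(o["clock"],o["position"],np.round(o["joint_pos"],2),R.from_quat(o["ee_rot"]).as_euler("zyx"))
for l in("case_left","case_left_label","case_middle","case_right"):print(l,find(p,C,l))
for l in("case_left","case_middle"):print(yawof(p,C,l,.049))
for n in("top",):
    q,D=shot(n);print(find(q,D,"scanner"),find(q,D,"scanner_window"),yawof(q,D,"scanner",.158))
cv2.imwrite("pics/w1.png",p["color"][:,:,::-1])
E
```

```text
2.75 [0.48993706 0.13156583 0.4000461 ] [ 0.35  0.14 -0.75  1.74  0.09  1.3  -1.99] [-5.84707439e-03  1.37022216e-03 -3.13829224e+00]
case_left [([0.517, 0.127, 0.0], 0.65, [259, 141])]
case_left_label [([0.569, 0.126, 0.018], 0.64, [259, 99])]
case_middle [([0.498, -0.003, -0.001], 0.96, [357, 156])]
case_right [([0.499, -0.125, 0.0], 0.6, [450, 156])]
[(0.66, [516.9, 126.8, 61.2, 107.1, -3.9])]
[(0.79, [499.0, 2.8, 73.0, 108.1, -3.8])]
[([0.777, 0.033, 0.002], 0.79, [242, 121])] [([0.784, 0.036, 0.108], 0.79, [241, 111])] [(0.75, [785.1, 31.0, 94.6, 108.1, -7.2])]
```

View pics/w1.png

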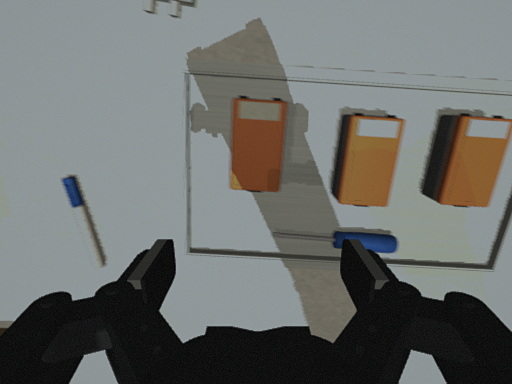

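The wrist view shows the left case at (259,143), standing in the arm's shadow. The screwdriver (275–395,240) is clear of it. I'll work out the descent.

```bash
python3 - <<'E'
from h import *
shot("side");shot("side")
o=manip.get_obs();print(o["position"],delta([.517,.127,.183],-.066,o))
E
```

```text
[0.48954493 0.12388062 0.39979442] ([0.0, -0.0, 0.065], [0.0274, -0.0032, 0.2168])
```

move_arm:
  plan: [0,0,0.065,0.0275,-0.003,0.05,0.0854,0,0,0.065,0.0275,-0.003,0.1,0.0854,0,0,0.065,0.0275,-0.003,0.15,0.0854,0,0,0.065,0.0275,-0.003,0.185,0.0854,0,0,0.065,0.0275,-0.003,0.207,0.0854,0,0,0.065,0.0275,-0.003,0.217,0.0854,0,0,0.065,0.0275,-0.003,0.217,0.0854,0,0,0.065,0.0275,-0.003,0.217,0.04,0,0,0.065,0.0275,-0.003,0.217,0.04,0,0,0.065,0.0275,-0.003,0.217,0.04,0,0,0.065,0.0275,-0.003,0.217,0.04]
  squeeze: 70

```text
clock: 4.72
position: [0.5177, 0.1272, 0.184]
ee_rot: [0.999, -0.033, 0.001, 0.0]
ft_force: [-1.5, -0.8, 5.8]
grip_width: 0.689
grasp_force: 76.4
```

```bash
cat >> h.py <<'E'
def ft(n=8):
    "mean force, moment over n periods"
    a=[]
    for _ in range(n):
        o=manip.get_obs();a.append(np.r_[o["ft_force"],o["torque"]]);manip.camera("side")
    a=np.array(a);print("clk",round(manip.get_obs()["clock"],2),"pos",np.round(o["position"],4),"ft",a.mean(0).round(3),"sd",a.std(0).round(3),"w",o["grip_width"],o["grasp_force"])
E
python3 -c "
from h import *
ft(4);o=manip.get_obs();print(R.from_quat(o['ee_rot']).as_euler('zyx'))"
```

```text
clk 4.92 pos [0.5176 0.1272 0.1841] ft [-1.402 -1.152  5.83  -0.357  0.26  -0.014] sd [0.583 0.334 0.079 0.023 0.022 0.013] w 0.695958392985352 76.38042211532593
[6.55141991e-02 2.14999145e-03 3.14115574e+00]
```

move_arm:
  plan: [0,0,0,0,0,-0.03,0.04,0,0,0,0,0,-0.08,0.04,0,0,0,0,0,-0.12,0.04,0,0,0,0,0,-0.12,0.04,0,0,0,0,0,-0.12,0.04,0,0,0,0,0,-0.12,0.04]

```text
clock: 5.68
position: [0.5166, 0.127, 0.3012]
ee_rot: [0.999, -0.033, -0.001, 0.0]
ft_force: [-0.1, 0.2, -3.5]
grip_width: 0.692
grasp_force: 78.9
```

```bash
python3 -c "
from h import *
ft(8)"
```

```text
clk 6.08 pos [0.517  0.1273 0.3025] ft [-0.214  0.392 -3.656  0.005 -0.005 -0.022] sd [0.589 0.392 0.5   0.036 0.025 0.036] w 0.6921893541680071 78.90073299407959
```

move_arm:
  plan: [0,0,0,0.03,0,0,0.04,0,0,0,-0.03,0,0,0.04,0,0,0,0.03,0,0,0.04,0,0,0,-0.03,0,0,0.04,0,0,0,0.03,0,0,0.04,0,0,0,-0.03,0,0,0.04,0,0,0,0.03,0,0,0.04]

```text
clock: 6.95
position: [0.5311, 0.1265, 0.2932]
ee_rot: [1.0, -0.026, -0.013, 0.008]
ft_force: [2.8, 2.5, -1.1]
grip_width: 0.691
grasp_force: 79.1
```

```bash
python3 -c "
from h import *
ft(10)"
```

```text
clk 7.45 pos [0.5469 0.1256 0.3032] ft [ 1.473e+00 -2.450e-01 -2.654e+00  1.000e-03 -1.390e-01 -1.700e-02] sd [3.211 1.648 1.663 0.144 0.253 0.027] w 0.6913844804278372 79.35328960418701
```

```bash
python3 -c "
from h import *
ft(8)"
```

```text
clk 7.85 pos [0.547  0.1253 0.3027] ft [-0.05   0.305 -4.121 -0.006 -0.025 -0.016] sd [0.713 0.264 0.491 0.025 0.055 0.022] w 0.6932568561343323 79.36787009239197
```

move_arm:
  plan: [0,0,0,-0.06,0,0,0.04,0,0,0,0,0,0,0.04,0,0,0,-0.06,0,0,0.04,0,0,0,0,0,0,0.04,0,0,0,-0.06,0,0,0.04,0,0,0,0,0,0,0.04,0,0,0,-0.06,0,0,0.04,0,0,0,-0.06,0,0,0.04,0,0,0,-0.06,0,0,0.04,0,0,0,-0.06,0,0,0.04]

```text
clock: 9.1
position: [0.4877, 0.1292, 0.3036]
ee_rot: [0.999, -0.033, 0.001, 0.0]
ft_force: [-0.2, -0.1, -4.0]
grip_width: 0.692
grasp_force: 79.5
```

```bash
python3 -c "
from h import *
ft(8)"
```

```text
clk 9.5 pos [0.4872 0.1292 0.3029] ft [-1.780e-01 -6.100e-02 -3.959e+00  3.000e-03  6.000e-03 -1.000e-03] sd [0.61  0.381 0.607 0.038 0.067 0.027] w 0.690864690860022 79.5473563671112
```

move_arm:
  plan: [0,0,0,0.03,0,0.03,0.04,0,0,0,0.03,0,0.07,0.04,0,0,0,0.03,0,0.1,0.04,0,0,0,0.03,0,0.113,0.04,0,0,0,0.03,0,0.118,0.04,0,0,0,0.03,0,0.119,0.04,0,0,0,0.03,0,0.119,0.0854,0,0,0,0.03,0,0.119,0.0854,0,0,0,0.03,0,0.119,0.0854,0,0,0,0.03,0,0.09,0.0854,0,0,0,0.03,0,0.04,0.0854,0,0,0,0.03,0,0,0.0854]

```text
clock: 11.0
position: [0.5171, 0.1275, 0.3047]
ee_rot: [0.999, -0.032, 0.001, -0.0]
ft_force: [1.3, -0.5, -0.3]
grip_width: 1.0
grasp_force: 0.0
```

```bash
python3 - <<'E'
from h import *
o=manip.get_obs();print(o["clock"],o["position"],o["ft_force"],delta([.480,-.002,.303],-.066,o))
E
```

```text
11.0 [0.51707344 0.12750804 0.30470595] [ 1.26586144 -0.48874104 -0.28380228] ([-0.0, -0.001, 0.001], [-0.0286, 0.1316, 0.0016])
```

move_arm:
  plan: [0,0,0,-0.015,0.06,0,0.0854,0,0,0,-0.029,0.115,0,0.0854,0,0,0,-0.029,0.1315,0,0.0854,0,0,0,-0.029,0.1315,0,0.0854,0,0,0,-0.029,0.1315,0,0.0854]

```text
clock: 11.62
position: [0.4797, -0.0008, 0.3029]
ee_rot: [0.999, -0.032, 0.0, -0.0]
ft_force: [1.2, -0.7, -0.5]
grip_width: 1.0
grasp_force: 0.0
```

```bash
python3 - <<'E'
from h import *
shot("side")
p,C=shot("wrist")
for l in("case_left","case_middle","case_right"):print(l,find(p,C,l),yawof(p,C,l,.049))
cv2.imwrite("pics/w2.png",p["color"][:,:,::-1])
q,D=shot("top");print(find(q,D,"case_left"),yawof(q,D,"case_left",.049),yawof(q,D,"case_middle",.049))
o=manip.get_obs();print(o["clock"],o["position"],delta([.497,-.002,.183],-.01,o))
E
```

```text
case_left [([0.518, 0.129, 0.002], 0.91, [120, 151])] [(0.85, [516.4, 119.0, 76.3, 107.3, -3.5])]
case_middle [([0.497, -0.008, 0.001], 0.82, [264, 164])] [(0.85, [499.6, -4.6, 59.1, 105.8, -3.4])]
case_right [([0.502, -0.128, 0.002], 0.76, [389, 151])] [(0.55, [499.1, -117.9, 73.7, 105.5, -3.5])]
[([0.221, 0.303, 0.001], 0.83, [166, 278]), ([0.516, 0.125, 0.0], 0.62, [217, 193])] [(0.94, [220.7, 300.5, 108.0, 70.8, 19.0])] [(0.51, [498.2, -123.2, 62.4, 110.7, -0.8])]
12.225 [ 0.47956355 -0.00202308  0.3026933 ] ([0.0, -0.0, -0.055], [0.0174, -0.0012, 0.1197])
```

View pics/w2.png

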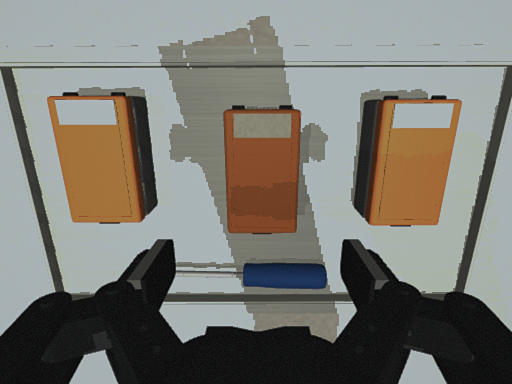

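The left case stands upright again at (98,158). The middle case is at (263,168), square to the tool, so no turn is needed.

move_arm:
  plan: [0,0,0,0.019,0.002,0.03,0.0854,0,0,0,0.019,0.002,0.07,0.0854,0,0,0,0.019,0.002,0.105,0.0854,0,0,0,0.019,0.002,0.12,0.0854,0,0,0,0.019,0.002,0.12,0.0854,0,0,0,0.019,0.002,0.12,0.04,0,0,0,0.019,0.002,0.12,0.04,0,0,0,0.019,0.002,0.12,0.04,0,0,0,0.019,0.002,0.12,0.04]
  squeeze: 70

```text
clock: 13.35
position: [0.4991, -0.0052, 0.1843]
ee_rot: [0.999, -0.033, 0.001, 0.0]
ft_force: [-1.4, -0.7, 7.1]
grip_width: 0.69
grasp_force: 75.9
```

move_arm:
  plan: [0,0,0,0,0,-0.03,0.04,0,0,0,0,0,-0.08,0.04,0,0,0,0,0,-0.12,0.04,0,0,0,0,0,-0.12,0.04,0,0,0,0,0,-0.12,0.04,0,0,0,0,0,-0.12,0.04]

```text
clock: 14.1
position: [0.4979, -0.0054, 0.3014]
ee_rot: [0.999, -0.033, -0.001, -0.0]
ft_force: [-1.2, -0.3, -3.8]
grip_width: 0.689
grasp_force: 78.9
```

```bash
python3 -c "
from h import *
ft(8)"
```

```text
clk 14.5 pos [ 0.4984 -0.0052  0.3025] ft [-2.880e-01  1.300e-01 -3.766e+00  1.900e-02 -3.000e-03 -1.300e-02] sd [0.596 0.637 0.412 0.018 0.027 0.015] w 0.6929217316830275 78.87704730033875
```

Same shakes as the left case.

move_arm:
  plan: [0,0,0,0.03,0,0,0.04,0,0,0,-0.03,0,0,0.04,0,0,0,0.03,0,0,0.04,0,0,0,-0.03,0,0,0.04,0,0,0,0.03,0,0,0.04,0,0,0,-0.03,0,0,0.04,0,0,0,0.03,0,0,0.04]

```text
clock: 15.38
position: [0.5116, -0.0052, 0.2942]
ee_rot: [0.999, -0.029, -0.013, 0.008]
ft_force: [6.2, 1.4, 0.2]
grip_width: 0.692
grasp_force: 82.6
```

```bash
python3 -c "
from h import *
ft(10);ft(8)"
```

```text
clk 15.88 pos [ 0.5284 -0.0071  0.3033] ft [ 1.027 -0.37  -2.737 -0.015 -0.145 -0.005] sd [2.68  1.618 1.459 0.122 0.297 0.031] w 0.6938503078632244 82.60114789009094
clk 16.27 pos [ 0.5283 -0.0073  0.3027] ft [-0.193  0.229 -3.299 -0.011  0.057  0.026] sd [0.684 0.453 0.551 0.032 0.03  0.038] w 0.6905326758978764 82.60181307792664
```

move_arm:
  plan: [0,0,0,-0.06,0,0,0.04,0,0,0,0,0,0,0.04,0,0,0,-0.06,0,0,0.04,0,0,0,0,0,0,0.04,0,0,0,-0.06,0,0,0.04,0,0,0,0,0,0,0.04,0,0,0,-0.06,0,0,0.04,0,0,0,-0.06,0,0,0.04,0,0,0,-0.06,0,0,0.04,0,0,0,-0.06,0,0,0.04]

```text
clock: 17.52
position: [0.4691, -0.0033, 0.304]
ee_rot: [0.999, -0.033, 0.002, 0.001]
ft_force: [-0.2, -0.7, -4.2]
grip_width: 0.691
grasp_force: 82.5
```

```bash
python3 -c "
from h import *
ft(8)"
```

```text
clk 17.93 pos [ 0.4685 -0.0033  0.303 ] ft [-0.229 -0.193 -3.529  0.025 -0.073 -0.005] sd [0.432 0.4   0.3   0.032 0.018 0.028] w 0.6895213810141302 82.49682426452637
```

The middle case's settled moment moved from +0.057 to −0.073 N m. That 0.13 swing is what a ball running 66 mm would give, while the left case stayed at about 0. I'll set the middle down and shake the right case too.

move_arm:
  plan: [0,0,0,0.03,0,0.03,0.04,0,0,0,0.03,0,0.07,0.04,0,0,0,0.03,0,0.1,0.04,0,0,0,0.03,0,0.113,0.04,0,0,0,0.03,0,0.118,0.04,0,0,0,0.03,0,0.119,0.04,0,0,0,0.03,0,0.119,0.0854,0,0,0,0.03,0,0.119,0.0854,0,0,0,0.03,0,0.119,0.0854,0,0,0,0.03,0,0.09,0.0854,0,0,0,0.03,0,0.04,0.0854,0,0,0,0.03,0,0,0.0854]

```text
clock: 19.42
position: [0.4985, -0.0051, 0.3045]
ee_rot: [0.999, -0.032, 0.0, -0.0]
ft_force: [-0.2, -0.8, 0.0]
grip_width: 0.997
grasp_force: 0.0
```

move_arm:
  plan: [0,0,0,-0.01,0.06,0,0.0854,0,0,0,-0.01,0.11,0,0.0854,0,0,0,-0.01,0.123,0,0.0854,0,0,0,-0.01,0.123,0,0.0854,0,0,0,-0.01,0.123,0,0.0854]

```text
clock: 20.05
position: [0.4807, -0.1256, 0.3028]
ee_rot: [1.0, -0.031, 0.0, -0.0]
ft_force: [-0.2, 0.4, -0.8]
grip_width: 0.999
grasp_force: 0.0
```

```bash
python3 - <<'E'
from h import *
shot("side")
p,C=shot("wrist")
for l in("case_left","case_middle","case_right"):print(l,find(p,C,l),yawof(p,C,l,.049))
cv2.imwrite("pics/w3.png",p["color"][:,:,::-1])
o=manip.get_obs();print(o["clock"],o["position"],np.round(o["joint_pos"],2),delta([.499,-.126,.183],-.062,o))
E
```

```text
case_left [] [(0.83, [510.9, 67.5, 27.7, 105.7, -18.4])]
case_middle [([0.496, -0.006, 0.003], 0.61, [135, 174])] [(0.76, [499.9, -13.1, 73.7, 107.7, -4.0])]
case_right [([0.502, -0.126, 0.001], 0.71, [257, 160])] [(0.79, [499.0, -126.8, 59.3, 106.1, -3.3])]
20.45 [ 0.48045621 -0.12707285  0.30272988] [ 0.99  0.25 -0.91  1.88  0.22  1.11 -1.64] ([0.0, -0.0, -0.003], [0.0184, -0.0023, 0.1197])
```

View pics/w3.png

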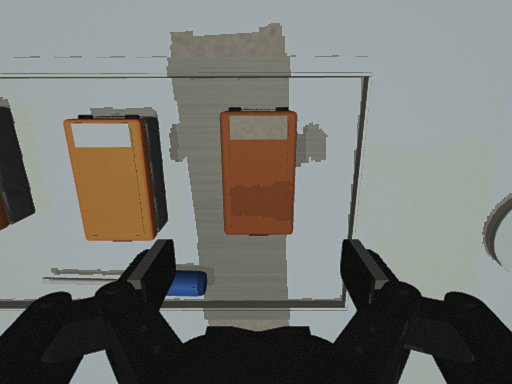

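The middle case stands upright at (115,178). The right case is at (258,172), square to the tool. Now I'll grasp, lift and shake the right one.

move_arm:
  plan: [0,0,0,0.0185,-0.002,0.03,0.0854,0,0,0,0.0185,-0.002,0.07,0.0854,0,0,0,0.0185,-0.002,0.105,0.0854,0,0,0,0.0185,-0.002,0.12,0.0854,0,0,0,0.0185,-0.002,0.12,0.0854,0,0,0,0.0185,-0.002,0.12,0.04,0,0,0,0.0185,-0.002,0.12,0.04,0,0,0,0.0185,-0.002,0.12,0.04,0,0,0,0.0185,-0.002,0.12,0.04]
  squeeze: 70

```text
clock: 21.58
position: [0.4997, -0.1268, 0.1844]
ee_rot: [0.999, -0.033, 0.001, 0.001]
ft_force: [-1.7, -0.7, 6.7]
grip_width: 0.695
grasp_force: 75.6
```

move_arm:
  plan: [0,0,0,0,0,-0.03,0.04,0,0,0,0,0,-0.08,0.04,0,0,0,0,0,-0.12,0.04,0,0,0,0,0,-0.12,0.04,0,0,0,0,0,-0.12,0.04,0,0,0,0,0,-0.12,0.04]

```text
clock: 22.32
position: [0.4984, -0.1266, 0.3014]
ee_rot: [0.999, -0.033, -0.001, -0.0]
ft_force: [0.7, 0.3, -3.6]
grip_width: 0.693
grasp_force: 78.8
```

```bash
python3 -c "
from h import *
ft(8)"
```

```text
clk 22.73 pos [ 0.499  -0.1265  0.3025] ft [ 0.323  0.138 -3.681  0.005  0.01  -0.018] sd [0.458 0.332 0.671 0.023 0.059 0.045] w 0.6933842183137293 78.848215341568
```

move_arm:
  plan: [0,0,0,0.03,0,0,0.04,0,0,0,-0.03,0,0,0.04,0,0,0,0.03,0,0,0.04,0,0,0,-0.03,0,0,0.04,0,0,0,0.03,0,0,0.04,0,0,0,-0.03,0,0,0.04,0,0,0,0.03,0,0,0.04]

```text
clock: 23.6
position: [0.5127, -0.1278, 0.2936]
ee_rot: [0.999, -0.033, -0.015, 0.006]
ft_force: [2.9, -0.2, -0.9]
grip_width: 0.695
grasp_force: 80.8
```

```bash
python3 -c "
from h import *
ft(10);ft(8)"
```

```text
clk 24.1 pos [ 0.529  -0.1285  0.3033] ft [ 1.073 -0.303 -2.689 -0.029 -0.114 -0.005] sd [2.125 1.169 1.625 0.101 0.217 0.028] w 0.6914812418651171 80.84972620010376
clk 24.5 pos [ 0.5289 -0.1285  0.3028] ft [ 0.07   0.025 -3.583  0.012 -0.015  0.01 ] sd [0.38  0.371 0.431 0.031 0.061 0.028] w 0.6888188283093892 80.8449912071228
```

move_arm:
  plan: [0,0,0,-0.06,0,0,0.04,0,0,0,0,0,0,0.04,0,0,0,-0.06,0,0,0.04,0,0,0,0,0,0,0.04,0,0,0,-0.06,0,0,0.04,0,0,0,0,0,0,0.04,0,0,0,-0.06,0,0,0.04,0,0,0,-0.06,0,0,0.04,0,0,0,-0.06,0,0,0.04,0,0,0,-0.06,0,0,0.04]

```text
clock: 25.75
position: [0.4695, -0.1248, 0.3039]
ee_rot: [0.999, -0.033, 0.001, 0.001]
ft_force: [0.9, 0.4, -3.4]
grip_width: 0.696
grasp_force: 81.2
```

```bash
python3 -c "
from h import *
ft(8)"
```

```text
clk 26.15 pos [ 0.4691 -0.1246  0.3029] ft [ 2.00e-03  2.00e-02 -3.77e+00 -1.90e-02 -1.10e-02 -4.00e-03] sd [0.479 0.473 0.515 0.024 0.028 0.024] w 0.6911994263314326 81.20778322219849
```

The right case stays at about 0, so the middle one rattles. I'll set the right down and go back above the middle.

move_arm:
  plan: [0,0,0,0.03,0,0.03,0.04,0,0,0,0.03,0,0.07,0.04,0,0,0,0.03,0,0.1,0.04,0,0,0,0.03,0,0.113,0.04,0,0,0,0.03,0,0.118,0.04,0,0,0,0.03,0,0.119,0.04,0,0,0,0.03,0,0.119,0.0854,0,0,0,0.03,0,0.119,0.0854,0,0,0,0.03,0,0.119,0.0854,0,0,0,0.03,0,0.09,0.0854,0,0,0,0.03,0,0.04,0.0854,0,0,0,0.03,0,0,0.0854]

```text
clock: 27.65
position: [0.4991, -0.1263, 0.3046]
ee_rot: [0.999, -0.032, 0.0, 0.0]
ft_force: [1.2, 0.8, -0.3]
grip_width: 1.001
grasp_force: 0.0
```

move_arm:
  plan: [0,0,0,-0.025,-0.06,-0.03,0.0854,0,0,0,-0.037,-0.11,-0.05,0.0854,0,0,0,-0.037,-0.1215,-0.06,0.0854,0,0,0,-0.037,-0.1215,-0.06,0.0854,0,0,0,-0.037,-0.1215,-0.06,0.0854]

```text
clock: 28.28
position: [0.4701, -0.0046, 0.362]
ee_rot: [0.999, -0.034, -0.0, -0.0]
ft_force: [-0.2, 0.1, -0.4]
grip_width: 0.999
grasp_force: 0.0
```

```bash
python3 - <<'E'
from h import *
shot("side")
p,C=shot("wrist")
for l in("case_left","case_middle","case_right"):print(l,find(p,C,l),yawof(p,C,l,.049))
for l in("scanner","scanner_window"):print(l,find(p,C,l),yawof(p,C,l,.158))
cv2.imwrite("pics/w4.png",p["color"][:,:,::-1])
q,D=shot("side");print(find(q,D,"scanner"),find(q,D,"scanner_window"))
cv2.imwrite("pics/sc.png",cv2.resize(q["color"][100:220,100:260,::-1],None,fx=4,fy=4,interpolation=2))
o=manip.get_obs();print(o["clock"],o["position"],np.round(o["joint_pos"],2),delta([.4985,-.0055,.183],-.064,o))
np.save("sideT.npy",D)
E
```

```text
case_left [([0.517, 0.128, 0.003], 0.64, [140, 136])] [(0.97, [226.5, 237.9, 20.3, 56.7, -35.1]), (0.8, [515.8, 120.7, 73.4, 106.7, -3.3])]
case_middle [([0.495, -0.004, 0.001], 0.57, [256, 147])] [(0.74, [500.7, -4.8, 59.2, 104.3, -3.5]), (0.25, [516.3, 119.9, 72.8, 105.7, -3.8])]
case_right [([0.502, -0.123, 0.004], 0.62, [360, 134])] [(0.72, [498.5, -119.1, 70.9, 106.0, -3.5]), (0.45, [475.4, -1.4, 393.8, 237.1, 86.5])]
scanner [] []
scanner_window [] []
[([0.778, 0.037, -0.004], 0.63, [173, 192])] []
29.025 [ 0.46997241 -0.00289756  0.36272621] [ 1.07  0.16 -1.22  1.87  0.16  1.23 -1.84] ([0.0, -0.0, -0.001], [0.0286, 0.0007, 0.1797])
```

View pics/w4.png

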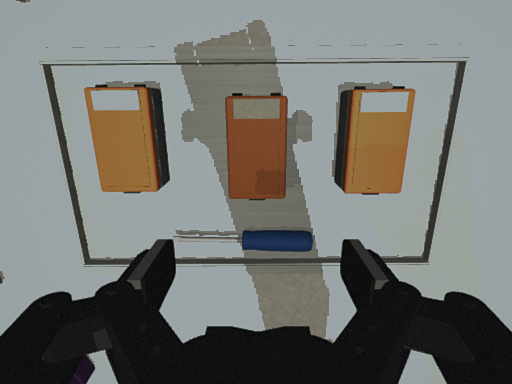

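View pics/sc.png

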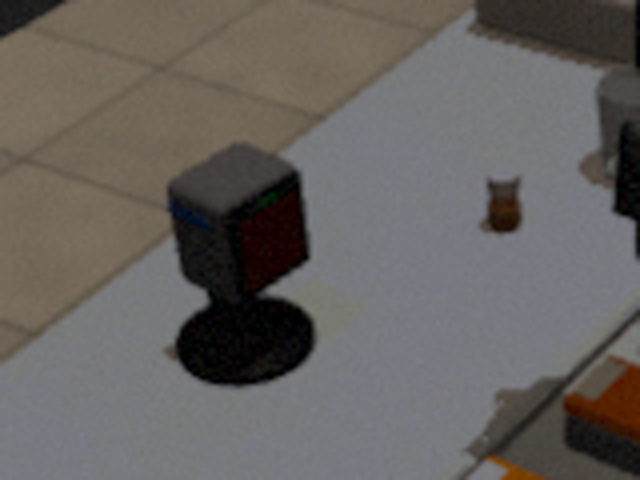

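Both placed cases stand well: left (128,138), right (378,140), and middle (256,147). I'll grasp the middle and take an enlarged top view of the scanner head for its yaw.

move_arm:
  plan: [0,0,0,0.0285,0.001,0.05,0.0854,0,0,0,0.0285,0.001,0.1,0.0854,0,0,0,0.0285,0.001,0.145,0.0854,0,0,0,0.0285,0.001,0.17,0.0854,0,0,0,0.0285,0.001,0.18,0.0854,0,0,0,0.0285,0.001,0.18,0.0854,0,0,0,0.0285,0.001,0.18,0.04,0,0,0,0.0285,0.001,0.18,0.04,0,0,0,0.0285,0.001,0.18,0.04,0,0,0,0.0285,0.001,0.18,0.04]
  squeeze: 70

```text
clock: 30.28
position: [0.499, -0.0057, 0.1841]
ee_rot: [0.999, -0.033, 0.001, 0.0]
ft_force: [-1.6, 1.0, 6.4]
grip_width: 0.689
grasp_force: 75.7
```

```bash
python3 - <<'E'
from h import *
q,D=shot("top")
for _ in range(2):print(find(q,D,"scanner_window"),find(q,D,"scanner"));q,D=shot("top")
cv2.imwrite("pics/st.png",cv2.resize(q["color"][80:130,210:275,::-1],None,fx=10,fy=10,interpolation=2))
print(manip.get_obs()["position"],manip.get_obs()["clock"],np.round(manip.get_obs()["joint_pos"],2))
p,C=shot("side")
def w(px,z):
    r=C[:3,:3]@np.array([(px[0]-p["cx"])/p["fx"],(px[1]-p["cy"])/p["fy"],1]);return (C[:3,3]+r*(z-C[2,3])/r[2]).round(4)
for c in((168,188),(238,213),(302,178),(240,143)):print(c,w((100+c[0]/4,100+c[1]/4),.158))
for c in((246,298),(308,262)):print(c,w((100+c[0]/4,100+c[1]/4),.072))
E
```

```text
[([0.78, 0.035, 0.108], 0.64, [242, 112])] [([0.777, 0.036, 0.0], 0.56, [242, 121])]
[([0.782, 0.038, 0.109], 0.98, [241, 111])] [([0.774, 0.035, 0.001], 0.86, [242, 122]), ([0.682, -0.326, 0.0], 0.7, [342, 147])]
[ 0.49899171 -0.00571965  0.18410148] 30.625 [ 0.79  0.52 -1.01  1.96  0.55  0.95 -2.13]
(168, 188) [0.8333 0.0735 0.158 ]
(238, 213) [0.7719 0.0748 0.158 ]
(302, 178) [0.7603 0.0184 0.158 ]
(240, 143) [0.8267 0.0025 0.158 ]
(246, 298) [0.7887 0.0616 0.072 ]
(308, 262) [0.7766 0.0041 0.072 ]
```

View pics/st.png

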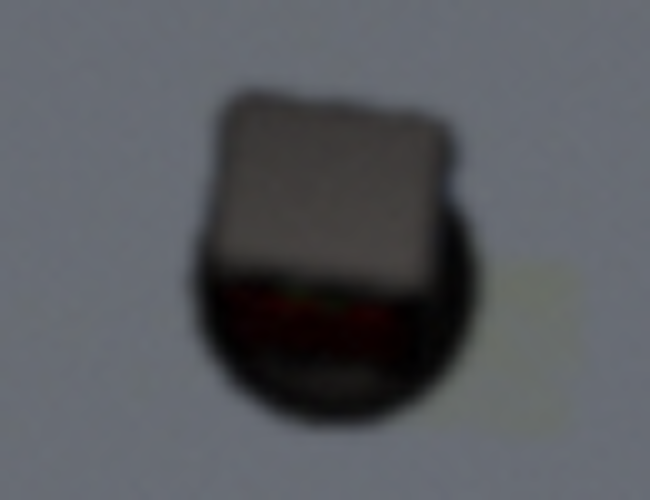

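```bash
python3 - <<'E'
from h import *
fr=[];
for _ in range(4):
    q,C=shot("top");fr.append(q["color"].astype(float).sum(2))
q0=q
g=cv2.GaussianBlur(np.mean(fr,0),(0,0),.8)
def w(px,z):
    r=C[:3,:3]@np.array([(px[0]-q["cx"])/q["fx"],(px[1]-q["cy"])/q["fy"],1]);return C[:3,3]+r*(z-C[2,3])/r[2]
def sub(v,lo):
    d=np.abs(np.gradient(v));i=d[1:-1].argmax()+1;return lo+i+.5*(d[i-1]-d[i+1])/(d[i-1]-2*d[i]+d[i+1])
def line(pts,name):
    W=np.array([w(p,.158) for p in pts])[:,:2];m=W.mean(0);u,s,vt=np.linalg.svd(W-m);r=(W-m)@vt[1]
    print(name,m.round(4),"ang",np.degrees(np.arctan2(vt[0][1],vt[0][0])).round(2),"rms",r.std().round(5),len(W))
line([(c,sub(g[86:95,c],86)) for c in range(236,252)],"back")
line([(c,sub(g[103:113,c],103)) for c in range(236,251)],"front")
line([(sub(g[r,228:238],228),r) for r in range(93,104)],"left")
o=g[:,:]
print("foot",w((243.5,111),.005).round(4))
print("wind",[find(q,C,"scanner_window")])
E
```

```text
back [0.8404 0.0284] ang -97.65 rms 0.00022 16
front [0.7819 0.0303] ang -99.12 rms 0.00024 15
left [0.8127 0.0712] ang 169.0 rms 0.00059 11
foot [0.8119 0.0292 0.005 ]
wind [[([0.782, 0.035, 0.108], 0.81, [242, 111])]]
```

move_arm:
  plan: [0,0,0,0,0,-0.02,0.04,0,0,0,0,0,-0.06,0.04,0,0,0,0,0,-0.1,0.04,0,0,0,0,0,-0.12,0.04,0,0,0,0,0,-0.12,0.04,0,0,0,0,0,-0.12,0.04]

```text
clock: 31.68
position: [0.4978, -0.0061, 0.3015]
ee_rot: [0.999, -0.033, -0.001, 0.0]
ft_force: [-0.0, -0.2, -3.8]
grip_width: 0.689
grasp_force: 76.7
```

```bash
python3 - <<'E'
from h import *
ft(3)
o=manip.get_obs();print(delta([.64,.058,.282],-.148,o),np.round(o["joint_pos"],2))
E
```

```text
clk 31.82 pos [ 0.4979 -0.0059  0.3014] ft [-0.286 -0.542 -3.3    0.023 -0.026  0.015] sd [0.213 0.335 0.684 0.044 0.006 0.025] w 0.6923491565829984 76.65045261383057
([-0.0, 0.002, 0.083], [0.1376, -0.0729, 0.0193]) [ 0.94  0.35 -1.16  1.87  0.35  1.15 -1.99]
```

move_arm:
  plan: [0,0,0.02,0.025,-0.012,0,0.04,0,0,0.04,0.055,-0.028,0,0.04,0,0,0.06,0.085,-0.045,0.005,0.04,0,0,0.075,0.112,-0.06,0.01,0.04,0,0,0.083,0.13,-0.069,0.015,0.04,0,0,0.083,0.1375,-0.073,0.0195,0.04,0,0,0.083,0.1375,-0.073,0.0195,0.04,0,0,0.083,0.1375,-0.073,0.0195,0.04]

```text
clock: 32.83
position: [0.6399, 0.0577, 0.2832]
ee_rot: [0.997, -0.074, -0.0, 0.0]
ft_force: [0.1, 0.3, -2.9]
grip_width: 0.696
grasp_force: 76.5
```

```bash
python3 - <<'E'
from h import *
ft(3)
for n in("side","top","wrist"):
    p,C=shot(n)
    if n=="side":cv2.imwrite("pics/s5.png",cv2.resize(p["color"][60:300,80:400,::-1],(800,600)))
    print(n,find(p,C,"case_middle_label"),find(p,C,"case_middle"),find(p,C,"scanner_window"))
    if n=="wrist":print(yawof(p,C,"case_middle",.146))
o=manip.get_obs();print(delta([.6554,.0558,.2785],-.148,o),np.round(o["joint_pos"],2))
E
```

```text
clk 32.98 pos [0.64   0.0576 0.2835] ft [ 2.310e-01  1.640e-01 -3.177e+00  3.000e-03 -3.200e-02 -7.000e-03] sd [0.104 0.318 0.241 0.016 0.011 0.03 ] w 0.6975415671513087 76.52904868125916
side [([0.694, 0.049, 0.118], 0.78, [190, 169])] [([0.639, 0.056, 0.099], 0.57, [206, 181]), ([0.729, 0.36, -0.003], 0.42, [109, 270])] [([0.781, 0.038, 0.108], 0.88, [167, 161]), ([0.499, -0.125, 0.0], 0.38, [280, 189])]
top [] [([0.638, 0.058, 0.1], 0.41, [235, 155])] [([0.785, 0.036, 0.111], 0.88, [241, 110]), ([0.734, -0.202, -0.004], 0.67, [307, 133])]
wrist [([0.693, 0.051, 0.116], 0.84, [257, 148])] [([0.638, 0.058, 0.101], 0.59, [259, 239])] [([0.778, 0.035, -0.001], 0.74, [261, 16])]
[(0.63, [655.6, 56.3, 60.1, 86.9, -8.4])]
([0.0, 0.0, -0.0], [0.0153, 0.0001, 0.0047]) [ 0.52  0.66 -0.97  1.51  0.56  1.27 -2.24]
```

View pics/s5.png

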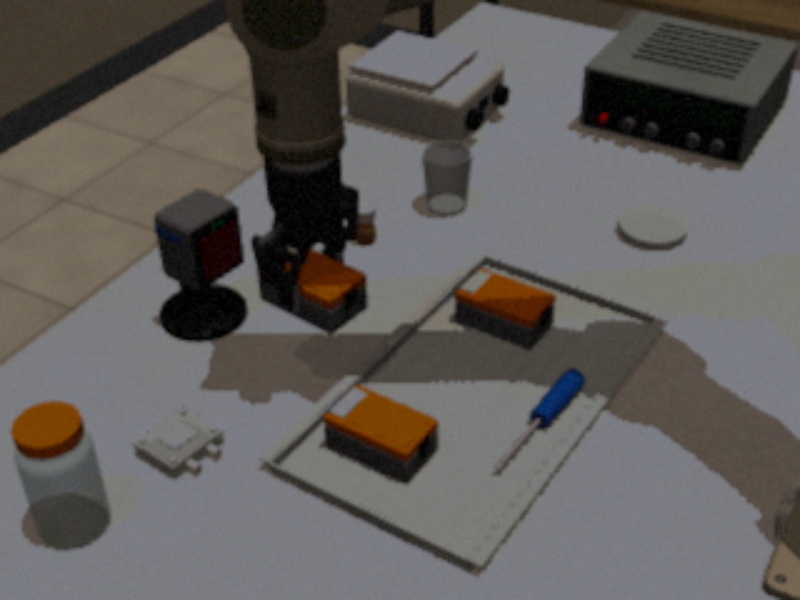

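The middle case is upright in the hand in front of the scanner window at (220,250). The other two stand in the tray at (380,430) and (505,305). Last approach of 13 mm forward and 5 mm down.

move_arm:
  plan: [0,0,0,0.007,0,0.002,0.04,0,0,0,0.013,0,0.0045,0.04,0,0,0,0.013,0,0.0045,0.04,0,0,0,0.013,0,0.0045,0.04,0,0,0,0.013,0,0.0045,0.04,0,0,0,0.013,0,0.0045,0.04]

```text
clock: 34.38
position: [0.6531, 0.0562, 0.2788]
ee_rot: [0.997, -0.074, 0.0, 0.0]
ft_force: [0.5, 1.0, -3.6]
grip_width: 0.693
grasp_force: 76.5
```

```bash
python3 - <<'E'
from h import *
ft(4)
L=[];W=[]
for n in("side","wrist","side","top","side"):
    p,C=shot(n)
    a=find(p,C,"case_middle_label",n=1);b=find(p,C,"scanner_window",n=1);print(n,a,b)
o=manip.get_obs();print(o["clock"],o["position"],o["ee_rot"])
E
```

```text
clk 34.58 pos [0.6532 0.0562 0.2788] ft [-0.348  0.194 -3.491 -0.015 -0.027 -0.016] sd [0.551 0.603 0.319 0.027 0.038 0.01 ] w 0.6892558087261997 76.52560114860535
side [([0.702, 0.048, 0.116], 0.86, [188, 168])] [([0.782, 0.036, 0.104], 0.93, [167, 161])]
wrist [([0.705, 0.05, 0.11], 0.95, [255, 150])] []
side [([0.782, 0.035, -0.002], 0.72, [172, 191])] [([0.78, 0.036, 0.107], 0.61, [168, 161])]
top [] [([0.78, 0.038, 0.109], 0.96, [241, 112])]
side [([0.703, 0.046, 0.114], 0.86, [188, 168])] [([0.78, 0.037, 0.106], 0.61, [168, 161])]
35.325 [0.65317785 0.05617353 0.27871666] [ 9.97255793e-01 -7.40329743e-02  2.71598855e-05  4.56270360e-05]
```

The label is about 77 mm from the window, centred on it and at the right height, so I'm handing in.

```bash
python3 -c "
from workcell import manip
print(manip.hand_in())"
```

```text
the job is handed in; nothing more can be done
None
```

I shook all three cases in order; the middle one rattles, and the arm is holding it upright with its label about 77 mm from the scanner window; the other two are standing in the tray, and I handed the job in at about 35 s.

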